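Put the finished tumblers away in the roll-top cooling box

ROBOT

A 6-joint arm with a two-finger parallel gripper is mounted at the origin on the work surface. World frame = base frame: x ahead of the robot, y to its left, z up, the work surface at z = 0. Lengths are in m, angles in rad, forces in N, time in s.
With the tool pointing down it reaches from about 0.275 to 0.775 m from the base axis. Payload 14.6 kg.
Tool frame: the origin (TCP) lies on the centre line of the jaws, within the pads' length; the fingertips stand 17 mm ahead of it and the grasp point (between the pads) lies 2 mm behind it (manip.tip_extent is the distance from the TCP to the fingertips, in m); z points along the fingers, y is the line along which they close (so a half turn about z gives the same grasp; the last joint's range is limited). The gripper opens to 85 mm and grips with 20 to 120 N. Pads are 22 mm wide; open, the fingers measure 114 mm over their backs; the gripper's body (76 mm by 85 mm) begins 54 mm behind the grasp point. The pads swing forward as they close: fully open they stand 13 mm farther back than shut.
Start: joints at [1.007, 0.263, -0.048, 1.259, 0, 1.415], TCP at [0.209, 0.482, 0.248] pointing down, gripper open.
Joint ranges: [-2.65, 2.65], [-0.89, 1.7], [-1.18, 1.37], [-2.13, 2.11], [-1.35, 1.29], [-3.14, 3.14]. Speed limits (rad/s): [1.89, 1.89, 2.57, 2.79, 3.14, 3.14].

INTERFACE

Orientations are given as a unit quaternion [w, x, y, z].
In Python, from cell import telemetry, viewer, order, manip gives the robot as it stands.
- The arm moves only by the tool drive_tool, never from a script. Its argument "increments" is a list of rows, each a list of 5 numbers: the shift along the tool's x, y, z in mm, then the turn about the tool's z in degrees, then the opening, from -1 (shut) to 1 (fully open). In form: [[dx, dy, dz, twist, hand], ...]. A call has 1 to 20 rows; each row shifts and turns the commanded pose from where the row before left it, along the tool's axes as they then stand; what a row does not reach is not made up. A row lasts 1/10 s, in which the tool goes at most 50 mm and 8.59 degrees, less where a joint would pass 70% of its speed; a pose out of reach is approached as far as the arm can. A call is refused whole if a number of a shift passes 50 or a number of a turn 8.59, either way. A call with a gripper value outside its range is refused whole. The fingers move at their own pace and stop on an object; "squeeze" is the grip in N (left out, the last holds). Time passes only in rows, so rows that do not move let the fingers close. It gives the time, the measured TCP pose, the force, the opening and the grip force at its end, in the units of the state.
- telemetry.sense(): the state, without advancing time (a new reading comes with each control period).
- viewer.snapshot(name): name is "side" or "top" or "wrist"; returns a dict with "img" (480x640x3 uint8, red, green, blue), "mtx" (3x3 intrinsics, pixels), "k1" (the pictures are not rectified: a ray, as slopes to the right and down, at radius r is drawn at 1 + k1 r^2 times it, then the intrinsics apply), "world_from_camera" (4x4, takes a point from camera to world coordinates). Camera axes: x right, y up, looking along -z (the intrinsics and any distortion apply to the point x, -y, -z); pixel columns grow to the right and rows downward; lengths in m; the calibration is good to about 2 mm. A picture is of the moment at which its call begins. There is no depth.
- order.finish_job(): hands the job in; it is judged then, once.
The state is a dict: "clock": time; "joints": joint angles; "dq": joint speeds; "joint_efforts": joint torques, N m; "tcp_pos": TCP position; "tcp_rot": TCP orientation; "wrist_force": force on the tool from outside, world axes, zero at the start; "ft_torque": the same for the moment, N m; "width": opening from 0.0 (shut) to 1.0 (fully open); "finger_force": force on a finger pad.
Only numpy, scipy, OpenCV 4.12 (cv2) and the standard library are available. Lean on these libraries where they do the work, as an engineer would, in place of code of your own. Each camera call takes 0.05 s, during which the arm holds its last target. There are 200 camera calls.

TASK

Roll the slatted cover of the roll-top box open all the way, lower the carrier board onto the two locating pins inside until it lies flat on the floor of the box with both pins through its holes, then stand every blue tumbler on the board, upright, and roll the cover fully shut again. Leave the stemmed goblet that stands among them where it is.

Things in the scene. Friction and masses are not known exactly. Their poses are not given: they have to be found in the camera images.
- cover (a joint): roll cover (tambour) of pale wooden slats, 404 mm wide, on a circular track about a level axle line. Angle in rad: 0 = fully shut (lip down at the front), 1.53 = fully open (lip rolled up and back to the top: the front half of the box is open from above and in front). It starts at 0 to 0.35 and stays where it is left; moving it takes about 4 to 8 N at its handle.
- axle (a point): middle of the cover's level axle line, at the centre of the fixed wooden roll-top box, 30 mm above the bench. Axes: y along the axle, x from the box's front (roughly towards the robot) to its back. Slats are at 200 mm radius; half-round cheeks, 12 mm thick, 410 mm apart inside, reach 218 mm from the axle; a hood of 220 mm radius covers the back half; a front sill is 47 mm high.
- cover_grip (a point): middle of the cover's steel T handle near the lip: a round bar 14 mm thick, 44 mm long, parallel to the axle, on a central stem, its axis 238 mm from the axle (35 mm off the slats). At joint value q it lies -238*cos(0.140+q) mm along the box's x and 238*sin(0.140+q) mm up from the axle point. Pinched from above by the bar's ends, it turns in the pinch.
- seat (a point): point on the box floor (12 mm above the bench), 115 mm in front of the axle, midway between the two steel locating pins; axes as the box. Pins 20 mm high, top 7 mm tapered, at +115 mm (round, 10 mm across) and -115 mm (diamond, 10 mm along x, 6 mm along y) on its y axis. They stand in a recess 147 mm (x) by 272 mm (y), 10 mm deep, so that the seated board is flush with the ledge around it.
- board_grip (a point): plywood carrier board, 135 mm (x) by 260 mm (y) by 10 mm, about 0.4 kg, with through holes 12.5 mm in diameter at +115 and -115 mm on its y axis (either way round fits). A wooden grip stands across its middle: 60 mm (x) by 14 mm (y), its top 60 mm above the board's underside. The point is in the grip, 40 mm above the underside. Starts flat on the bench, right of the robot.
- goblet_mid (a point): a stemmed blue glass goblet, 60 mm across its foot, 54 mm across its bowl, 80 mm high, that stands among the tumblers: not part of the job. The point is on its axis half-way up.
- tumbler1_mid (a point): blue glass tumbler, a thick-walled straight cup 50 mm across, 60 mm high, walls 5 mm, about 0.15 kg; the point is on its axis, half-way up (30 mm above its foot); z points out of its mouth. Two to four tumblers stand on the bench at the start, between the roll-top box and the carrier board; None while this one is absent or held.
- tumbler2_mid (a point): blue glass tumbler, a thick-walled straight cup 50 mm across, 60 mm high, walls 5 mm, about 0.15 kg; the point is on its axis, half-way up (30 mm above its foot); z points out of its mouth. Two to four tumblers stand on the bench at the start, between the roll-top box and the carrier board; None while this one is absent or held.
- tumbler3_mid (a point): blue glass tumbler, a thick-walled straight cup 50 mm across, 60 mm high, walls 5 mm, about 0.15 kg; the point is on its axis, half-way up (30 mm above its foot); z points out of its mouth. Two to four tumblers stand on the bench at the start, between the roll-top box and the carrier board; None while this one is absent or held.
- tumbler4_mid (a point): blue glass tumbler, a thick-walled straight cup 50 mm across, 60 mm high, walls 5 mm, about 0.15 kg; the point is on its axis, half-way up (30 mm above its foot); z points out of its mouth. Two to four tumblers stand on the bench at the start, between the roll-top box and the carrier board; None while this one is absent or held.
There are look-alikes about, which are no part of the job. Leave any green look-alike of the part that bears tumbler2_mid alone.

How it is judged:
On the way, in this order (a step that is already met when the one before it is completed fails the run):
1. the cover is rolled open (beyond 1.25 rad) (value of joint cover above 1.25 rad), for 0.2 s.
2. the carrier board lies flat on the box floor, on both pins (horizontal distance between board_grip and seat below 0.005 m and z of board_grip in the frame of seat below 0.0435 m and angle between the y axis of board_grip and the y axis of seat, either way round below 0.035 rad and angle between board_grip's own z axis and vertical below 0.03 rad), for 0.3 s.
3. every tumbler stands upright on the seated board (all of step 2 and angle between each of tumbler1_mid, tumbler2_mid, tumbler3_mid, tumbler4_mid's own z axis and vertical below 0.12 rad and x of tumbler1_mid in the frame of board_grip between -0.055 and 0.055 m and y of tumbler1_mid in the frame of board_grip between -0.12 and 0.12 m and z of tumbler1_mid in the frame of board_grip between -0.012 and 0.012 m and x of tumbler2_mid in the frame of board_grip between -0.055 and 0.055 m and y of tumbler2_mid in the frame of board_grip between -0.12 and 0.12 m and z of tumbler2_mid in the frame of board_grip between -0.012 and 0.012 m and x of tumbler3_mid in the frame of board_grip between -0.055 and 0.055 m and y of tumbler3_mid in the frame of board_grip between -0.12 and 0.12 m and z of tumbler3_mid in the frame of board_grip between -0.012 and 0.012 m and x of tumbler4_mid in the frame of board_grip between -0.055 and 0.055 m and y of tumbler4_mid in the frame of board_grip between -0.12 and 0.12 m and z of tumbler4_mid in the frame of board_grip between -0.012 and 0.012 m), for 0.2 s.
At the end, for the whole second after the job is handed in: Cover shut (below 0.06 rad); board on both pins, flat on the box floor (within 5 mm of the seat, under 3.5 mm up, turned under 0.035 rad); every tumbler present upright (0.12 rad) on the board, its centre 10 mm or more inside the edges (all of step 3 and value of joint cover below 0.06 rad); the robot touches nothing.
It fails at once if the goblet is shifted by more than 5 cm (distance of goblet_mid from where it was at the start of the episode above 0.05 m).
Of tumbler1, tumbler2, tumbler3, tumbler4 only 2 to 4 are there at a start; the rules pass over those that are not, and their reading is None.
At some moment in a run one of tumbler1, tumbler2, tumbler3, tumbler4 may be knocked a few centimetres aside while the robot is not near it.
It also fails if it takes over 210 s, if anything falls off the work surface, if the arm or the gripper's body presses on something with over 40 N, if the wrist force passes 120 N, or if a joint passes its speed limit or range.

## Working session

There is one attempt and no reset: what is moved stays moved. The work goes in short steps, Python scripts to look and compute and a tool call to move; the robot and the scene stay as the last step left them, time stands still between calls to the robot, and variables do not carry over. Pictures are saved under pics/ and viewed, at most 14 in all, crops included, and the job is handed in when it is done.

Besides the shell and the picture viewer there is one more tool, called as name([rows], argument=value, ...), one row to a line, values as JSON. drive_tool: Moves the arm, as the interface text tells. Its arguments: {"type":"object","properties":{"increments":{"type":"array","items":{"type":"array","items":{"type":"number"}}},"squeeze":{"type":"number"}},"required":["increments"]}

```bash
ls; mkdir -p pics; cat > h.py <<'E'
import numpy as np,cv2
from cell import telemetry,viewer,order,manip
def snap(n,f=None):
    s=viewer.snapshot(n)
    if f: cv2.imwrite('pics/'+f+'.png',s['img'][:,:,::-1])
    return s
def world(s,uv,z):
    K=np.array(s['mtx']);u=np.array([(uv[0]-K[0,2])/K[0,0],(uv[1]-K[1,2])/K[1,1]]);v=u.copy()
    for _ in range(30): v=u/(1+s['k1']*(v@v))
    T=np.array(s['world_from_camera']);d=T[:3,:3]@np.array([v[0],-v[1],-1]);o=T[:3,3]
    return o+d*(z-o[2])/d[2]
def pix(s,p):
    T=np.array(s['world_from_camera']);K=np.array(s['mtx']);c=T[:3,:3].T@(np.array(p)-T[:3,3])
    v=np.array([c[0],-c[1]])/-c[2];v=v*(1+s['k1']*(v@v));return K[:2,:2]@v+K[:2,2]
E
python3 - <<'E'
from h import *
import pickle
for n in('top','side'):
    s=snap(n,n+'0');print(n,s['mtx'],s['k1'],np.round(s['world_from_camera'],3));pickle.dump(s,open(n+'0.pkl','wb'))
print(telemetry.sense())
E
```

```text
pics
top [[467.66349549   0.         320.6024726 ]
 [  0.         467.66349549 233.37383972]
 [  0.           0.           1.        ]] -0.08401004043975903 [[-0.01   0.998 -0.054  0.462]
 [-1.    -0.009  0.021 -0.041]
 [ 0.021  0.054  0.998  1.17 ]
 [ 0.     0.     0.     1.   ]]
side [[553.47522412   0.         317.25395639]
 [  0.         553.47522412 239.84948317]
 [  0.           0.           1.        ]] -0.09818099979099212 [[ 0.094  0.7   -0.708 -0.238]
 [-0.996  0.063 -0.07  -0.127]
 [-0.004  0.711  0.703  0.83 ]
 [ 0.     0.     0.     1.   ]]
{'clock': 0.1, 'joints': array([ 1.00672966e+00,  2.63434674e-01, -4.88068784e-02,  1.25941124e+00,
       -2.99435732e-06,  1.41547930e+00]), 'dq': array([-0.00100769, -0.00111461,  0.00129333, -0.00083545, -0.00078296,
       -0.00028868]), 'joint_efforts': array([ 2.85124734e-03, -6.38577962e+01,  3.85061610e+01,  1.01760277e-02,
       -1.11331940e-04,  3.57824533e-06]), 'tcp_pos': array([0.20856844, 0.48156514, 0.24791858]), 'tcp_rot': array([-1.49331233e-04,  2.02955016e-01,  9.79187969e-01, -4.01357106e-04]), 'wrist_force': array([ 0.83352555,  0.03300448, -0.71329016]), 'ft_torque': array([-0.04062754,  0.01172784,  0.04578818]), 'finger_force': 0.0, 'width': 1.0037326035518876}
```

View pics/top0.png

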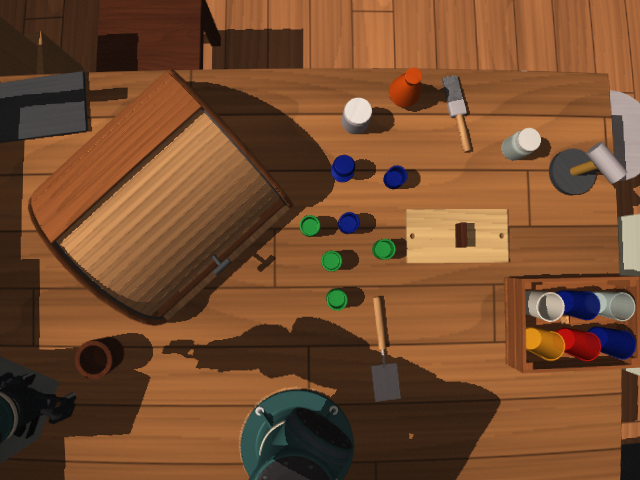

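View pics/side0.png

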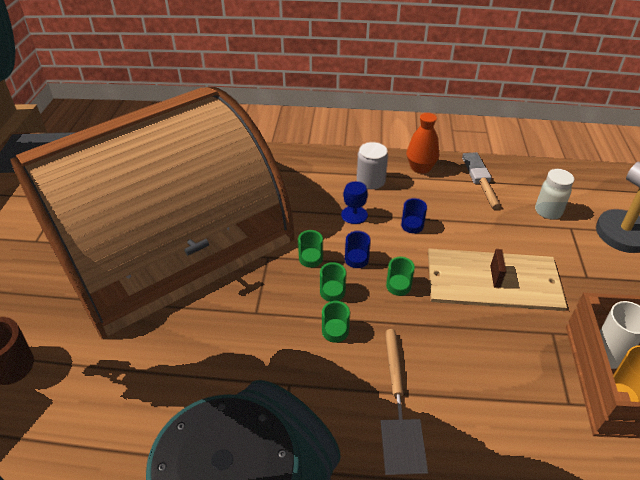

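The top view shows the box at left with its handle at about (222,265). Blue tumblers are at (395,177) and (348,223), the goblet at (343,168) and the board at (457,236). I'll enlarge these for measurement.

```bash
python3 - <<'E'
import cv2
a=cv2.imread('pics/top0.png')
cv2.imwrite('pics/box.png',cv2.resize(a[60:335,20:310],None,fx=2.15,fy=2.15,interpolation=2))
cv2.imwrite('pics/obj.png',cv2.resize(a[145:275,320:520],None,fx=4,fy=4,interpolation=2))
E
```

```text
(no output)
```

View pics/box.png

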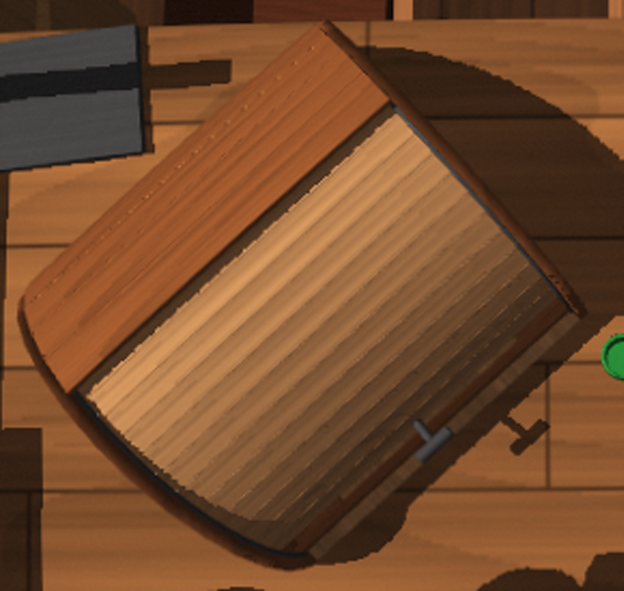

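View pics/obj.png

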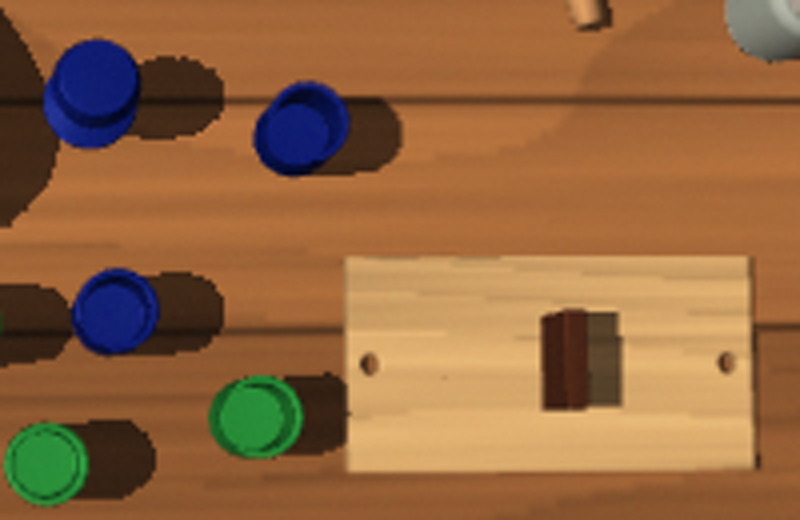

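The crops show:
- **Box crop:** hood front corners at (392,100) and (70,392), cheek fronts at (585,312) and (305,570), handle bar at about (435,445).
- **Object crop:** tumbler rims at (307,124) and (116,311), board holes at (370,364) and (727,363).

```bash
python3 - <<'E'
from h import *
import pickle
from scipy.optimize import least_squares
s=pickle.load(open('top0.pkl','rb'))
bx=lambda p:np.array(p)/2.15+[20,60]-.27
ob=lambda p:np.array(p)/4+[320,145]-.375
for n,p,z in(('A',(307,124),.06),('B',(116,311),.06),('gob',(97,82),.08),('h1',(370,364),.01),('h2',(727,363),.01),('grn',(46,464),.06),('grn2',(256,418),.06)): print(n,np.round(world(s,ob(p),z),4))
c=[world(s,ob(p),.01) for p in((346,257),(750,255),(757,468),(346,470))];print('board c',np.mean(c,0))
obs=[bx(p) for p in((392,100),(70,392),(585,312),(305,570),(435,445))]
def pts(v):
    x,y,t,q=v;R=np.array([[np.cos(t),-np.sin(t),0],[np.sin(t),np.cos(t),0],[0,0,1]])
    a=.14+q
    L=np.array([[0,-.205,.22],[0,.205,.22],[-.218,-.217,0],[-.218,.217,0],[-.238*np.cos(a),0,.238*np.sin(a)]])
    return L@R.T+[x,y,.03]
f=lambda v:np.concatenate([pix(s,p)-o for p,o in zip(pts(v),obs)])
r=least_squares(f,[.6,.35,.7,.1]);print(r.x,r.fun.round(1))
s2=pickle.load(open('side0.pkl','rb'))
print([pix(s2,p).round(0) for p in pts(r.x)])
x,y,t,q=r.x;print('seat',x-.115*np.cos(t),y-.115*np.sin(t));print('handle',pts(r.x)[-1])
E
```

```text
A [ 0.6598 -0.2486  0.06  ]
B [ 0.5477 -0.1316  0.06  ]
gob [ 0.6818 -0.1207  0.08  ]
h1 [ 0.5171 -0.2945  0.01  ]
h2 [ 0.5156 -0.5241  0.01  ]
grn [ 0.4572 -0.0888  0.06  ]
grn2 [ 0.4831 -0.2143  0.06  ]
board c [ 0.51713921 -0.41055855  0.01      ]
[0.62439709 0.31960002 0.72758903 0.05791216] [ 4.4  4.5  2.   5.6 -3.3 -4.7 -5.3 -5.2  0.9 -2. ]
[array([223.,  92.]), array([ 24., 165.]), array([291., 225.]), array([ 94., 323.]), array([199., 259.])]
seat 0.5385173827855587 0.24311684066655073
handle [0.45013294 0.16440298 0.0767962 ]
```

```bash
python3 - <<'E'
import cv2
a=cv2.imread('pics/side0.png')
cv2.imwrite('pics/sbox.png',cv2.resize(a[80:345,10:305],None,fx=2.25,fy=2.25,interpolation=2))
E
```

```text
(no output)
```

View pics/sbox.png

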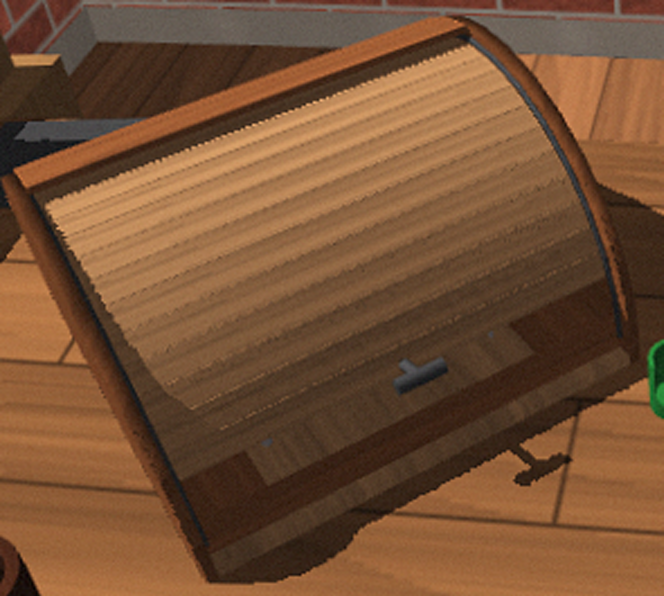

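In the crop, the cover is partly open. The pins show inside at crop (267,441) and (490,334), and the handle is at (421,376). I'll refit using both views.

```bash
python3 - <<'E'
from h import *
import pickle
from scipy.optimize import least_squares
s=pickle.load(open('top0.pkl','rb'));s2=pickle.load(open('side0.pkl','rb'))
bx=lambda p:np.array(p)/2.15+[20,60]-.27
sx=lambda p:np.array(p)/2.25+[10,80]-.27
def W(v,L):
    x,y,t=v[:3];R=np.array([[np.cos(t),-np.sin(t),0],[np.sin(t),np.cos(t),0],[0,0,1]]);return R@np.array(L)+[x,y,.03]
def f(v):
    q,hx,fx=v[3:];a=.14+q;H=[-.238*np.cos(a),0,.238*np.sin(a)]
    O=[(s,bx((392,100)),[hx,-.205,.22]),(s,bx((70,392)),[hx,.205,.22]),(s,bx((583,315)),[-fx,-.217,-.03]),(s,bx((305,570)),[-fx,.217,-.03]),(s,bx((435,445)),H),
     (s2,sx((421,376)),H),(s2,sx((267,441)),[-.115,.115,.002]),(s2,sx((490,334)),[-.115,-.115,.002]),(s2,sx((635,360)),[-fx,-.217,-.03]),(s2,sx((212,582)),[-fx,.217,-.03])]
    return np.concatenate([pix(c,W(v,L))-o for c,o,L in O])
r=least_squares(f,[.6,.35,.7,.1,0,.218],loss='soft_l1');print(r.x.round(4),f(r.x).round(1))
v=r.x;a=.14+v[3]
print('seat',W(v,[-.115,0,-.018]),'handle',W(v,[-.238*np.cos(a),0,.238*np.sin(a)]))
print('x dir deg',np.degrees(v[2]))
E
```

```text
[0.5996 0.3021 0.7256 0.268  0.0439 0.2008] [-1.1  0.9 -3.5  1.4  0.7  0.3  0.8 -2.   0.1  4.5  0.4 -0.5 -0.2 -1.7
  2.5 -2.1  1.3 -0.1 -4.6 -0.4]
seat [0.51361063 0.22575228 0.012     ] handle [0.43620912 0.1570926  0.12442853]
x dir deg 41.574906908811954
```

```bash
cat >> h.py <<'E'
from scipy.spatial.transform import Rotation as Ro
def plan(targets,yaw=None):
    s=telemetry.sense();q=s['tcp_rot'];R=Ro.from_quat([q[1],q[2],q[3],q[0]]).as_matrix()
    y0=np.degrees(np.arctan2(R[1,1],R[0,1]));tw=0
    if yaw is not None: tw=-((yaw-y0+90)%180-90)
    print('pos',s['tcp_pos'].round(4),'yaw',y0.round(2),'tilt',np.round(R[:2,2],4),'j6',s['joints'][5].round(2),'F',s['wrist_force'].round(1),'w',round(s['width'],3),'t',s['clock'],'twist',round(tw,2))
    R=R@Ro.from_euler('z',tw,degrees=True).as_matrix();p=s['tcp_pos']
    for t in targets: print(np.array(t).round(4),'d',(1000*R.T@(np.array(t)-p)).round(1));p=np.array(t)
X,Y,TH=.5996,.3021,.7256
def box(x,y,z): 
    c,n=np.cos(TH),np.sin(TH);return [X+c*x-n*y,Y+n*x+c*y,.03+z]
BY=np.degrees(TH)+90
def hand(q,dz=0): return box(-.238*np.cos(.14+q),0,.238*np.sin(.14+q)+dz)
E
python3 - <<'E'
from h import *
h=hand(.268);plan([[.2086,.4816,.38],[h[0],h[1],.38],[h[0],h[1],.18],h],BY)
E
```

```text
pos [0.2086 0.4816 0.2479] yaw 66.58 tilt [-0.0005 -0.0007] j6 1.42 F [ 0.8  0.  -0.7] w 1.004 t 0.1 twist -64.99
[0.2086 0.4816 0.38  ] d [ 1.000e-01 -0.000e+00 -1.321e+02]
[0.4362 0.1571 0.38  ] d [ 4.510e+01 -3.937e+02  1.000e-01]
[0.4362 0.1571 0.18  ] d [ -0.2   0.  200. ]
[0.4362 0.1571 0.1244] d [-0.   0.  55.6]
```

drive_tool([
  [0,0,-33,0,1],
  [0,0,-33,0,1],
  [0,0,-33,0,1],
  [0,0,-33,0,1],
  [0,0,0,-8.125,1],
  [0,0,0,-8.125,1],
  [0,0,0,-8.125,1],
  [0,0,0,-8.125,1],
  [0,0,0,-8.125,1],
  [0,0,0,-8.125,1],
  [0,0,0,-8.125,1],
  [0,0,0,-8.125,1],
  [5,-40,0,0,1],
  [5,-40,0,0,1],
  [5,-40,0,0,1],
  [5,-40,0,0,1],
  [5,-40,0,0,1],
  [5,-40,0,0,1],
])

```text
clock: 1.9
tcp_pos: [0.346, 0.2808, 0.3802]
tcp_rot: [-0.0, -0.355, 0.935, -0.0]
wrist_force: [0.3, 0.5, 0.4]
width: 0.998
finger_force: 0.0
```

drive_tool([
  [4,-40,0,0,1],
  [4,-40,0,0,1],
  [4,-40,0,0,1],
  [3,-34,0,0,1],
  [0,0,40,0,1],
  [0,0,40,0,1],
  [0,0,40,0,1],
  [0,0,40,0,1],
  [0,0,0,0,1],
  [0,0,0,0,1],
])

```text
clock: 2.9
tcp_pos: [0.4365, 0.1572, 0.2212]
tcp_rot: [-0.0, -0.355, 0.935, 0.0]
wrist_force: [0.3, 0.3, 0.5]
width: 1.002
finger_force: 0.0
```

```bash
python3 - <<'E'
from h import *
s=snap('wrist','w1');h=hand(.268);print('pred',pix(s,h),pix(s,h+0*np.array(h)))
plan([h],BY)
E
```

```text
pred [311.56339168 250.62244831] [311.56339168 250.62244831]
pos [0.4373 0.1573 0.222 ] yaw 131.58 tilt [0.0016 0.0003] j6 -0.56 F [-0.2  1.1  0.4] w 1.003 t 2.95 twist 0.01
[0.4362 0.1571 0.1244] d [ 1.1  0.7 97.6]
```

View pics/w1.png

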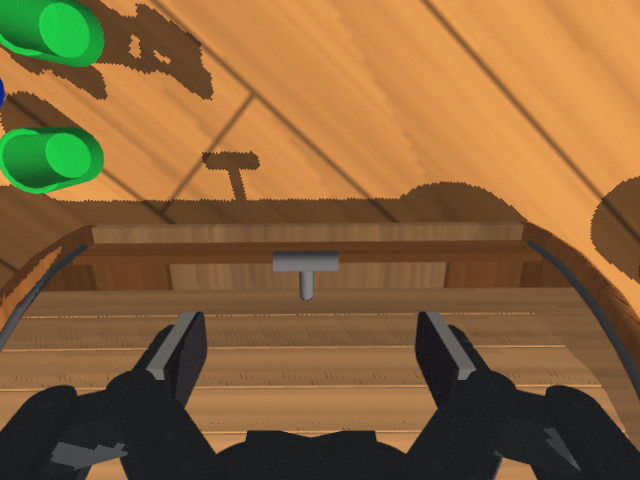

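The bar is at (306,261), against a prediction of (312,251). The yaw looks right, since the sill is level in the image.

```bash
python3 - <<'E'
from h import *
s=snap('wrist')
a,b=world(s,(273,261),.124),world(s,(338,261),.124);print(np.linalg.norm(a-b))
for z in(.11,.117,.124,.131):
    p=world(s,(306,261),z);a,b=world(s,(273,261),z),world(s,(338,261),z);print(z,p,np.linalg.norm(a-b))
plan([world(s,(306,261),.122)])
E
```

```text
0.04285046956693362
0.11 [0.44969213 0.16332001 0.11      ] 0.0455245403470439
0.117 [0.44752719 0.16152814 0.117     ] 0.044187504956988755
0.124 [0.44536225 0.15973626 0.124     ] 0.04285046956693362
0.131 [0.44319731 0.15794438 0.131     ] 0.041513434176878534
pos [0.4376 0.1574 0.2223] yaw 131.58 tilt [0.0027 0.0004] j6 -0.56 F [ 0.1 -0.1  0.6] w 0.997 t 3.0 twist 0
[0.446  0.1602 0.122 ] d [ -8.   -3.3 100.3]
```

drive_tool([
  [-9,-4,30,0,1],
  [0,0,30,0,1],
  [0,0,30,0,1],
  [0,0,13,0,1],
  [0,0,0,0,0.3],
  [0,0,0,0,0.3],
  [0,0,0,0,0.3],
  [0,0,0,0,-1],
  [0,0,0,0,-1],
  [0,0,0,0,-1],
  [0,0,0,0,-1],
  [0,0,0,0,-1],
], squeeze=40)

```text
clock: 4.2
tcp_pos: [0.4458, 0.1606, 0.1179]
tcp_rot: [0.0, -0.355, 0.935, 0.0]
wrist_force: [-3.0, 3.6, 2.3]
width: 0.501
finger_force: 42.9
```

```bash
python3 - <<'E'
from h import *
s=snap('wrist','w2');plan([])
E
```

```text
pos [0.4458 0.1606 0.1179] yaw 131.6 tilt [0.0003 0.0012] j6 -0.55 F [-3.5  4.2  1.4] w 0.499 t 4.25 twist 0
```

View pics/w2.png

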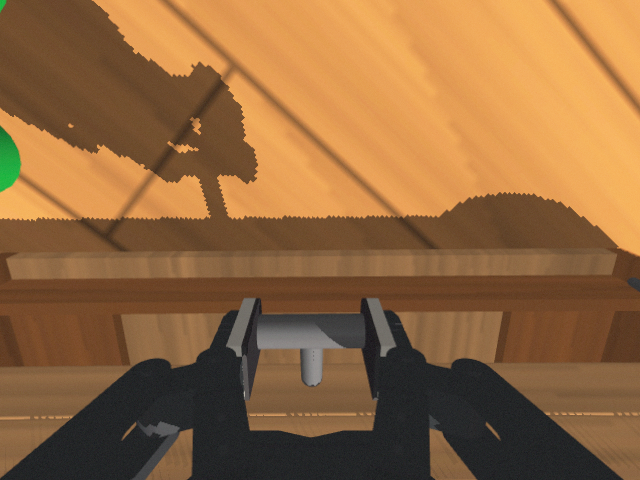

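drive_tool([
  [-4,0,-9,0,-1],
  [-4,0,-8.5,0,-1],
  [-4.5,0,-8.5,0,-1],
  [-4.5,0,-8.2,0,-1],
  [-5,0,-8,0,-1],
  [-5.4,0,-7.9,0,-1],
  [-5.7,0,-7.6,0,-1],
  [-6,0,-7.5,0,-1],
])

```text
clock: 5.05
tcp_pos: [0.4747, 0.1866, 0.1832]
tcp_rot: [-0.001, -0.355, 0.935, 0.0]
wrist_force: [-4.3, 4.5, -6.3]
width: 0.499
finger_force: 42.3
```

```bash
python3 - <<'E'
from h import *
snap('wrist','w3');plan([])
E
```

```text
pos [0.4754 0.1872 0.1843] yaw 131.61 tilt [-0.0003  0.0012] j6 -0.51 F [-7.9  5.3  3.1] w 0.499 t 5.1 twist 0
```

View pics/w3.png

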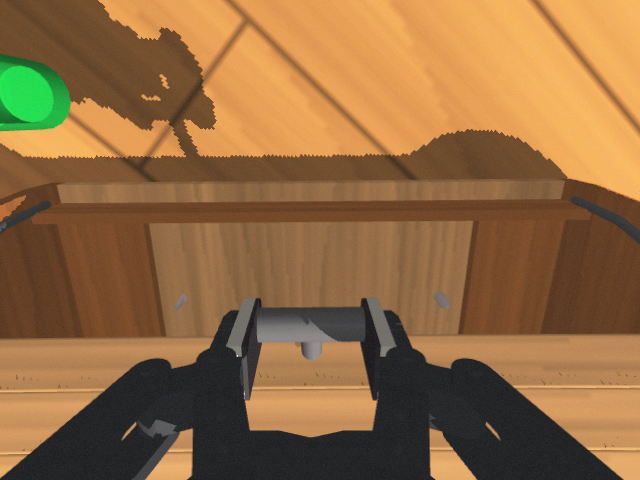

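drive_tool([
  [-12.8,0,-14.1,0,-1],
  [-13.9,0,-13,0,-1],
  [-14.9,0,-11.9,0,-1],
  [-15.8,0,-10.6,0,-1],
  [-16.6,0,-9.3,0,-1],
  [-17.3,0,-8,0,-1],
  [-17.9,0,-6.6,0,-1],
  [-18.3,0,-5.1,0,-1],
  [-18.7,0,-3.6,0,-1],
  [-18.9,0,-2.1,0,-1],
  [-19,0,-0.6,0,-1],
  [-16,0,0.7,0,-1],
  [0,0,0,0,-1],
])

```text
clock: 6.4
tcp_pos: [0.6253, 0.3222, 0.2688]
tcp_rot: [0.002, -0.356, 0.935, 0.002]
wrist_force: [-6.7, 14.1, 9.9]
width: 0.497
finger_force: 39.8
```

```bash
python3 - <<'E'
from h import *
snap('wrist','w4');plan([])
E
```

```text
pos [0.6249 0.3219 0.2688] yaw 131.69 tilt [0.0019 0.0053] j6 -0.37 F [-6.1 13.7  8.1] w 0.499 t 6.45 twist 0
```

View pics/w4.png

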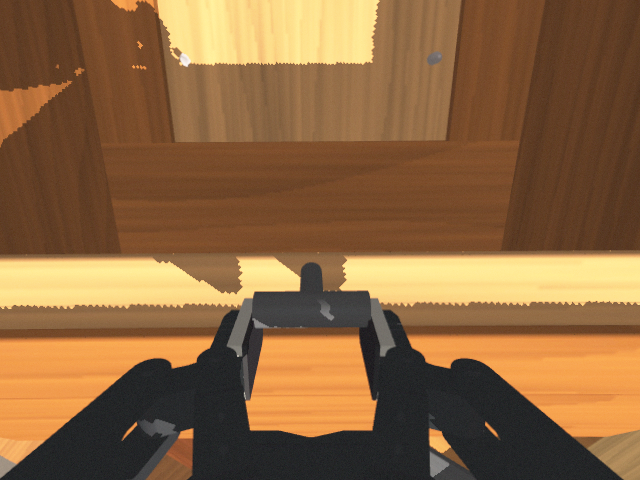

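The cover is open. I'll release, rise, and look at the pins.

drive_tool([
  [0,0,0,0,1],
  [0,0,0,0,1],
  [0,0,0,0,1],
  [0,0,-30,0,1],
  [0,0,-30,0,1],
  [0,0,-30,0,1],
  [30,0,0,0,1],
  [30,0,0,0,1],
  [20,0,0,0,1],
  [0,0,0,0,1],
  [0,0,0,0,1],
])

```text
clock: 7.55
tcp_pos: [0.5651, 0.2656, 0.3572]
tcp_rot: [0.0, -0.355, 0.935, -0.0]
wrist_force: [-0.7, -0.1, 0.3]
width: 1.002
finger_force: 0.0
```

```bash
python3 - <<'E'
from h import *
import pickle
s=snap('wrist','w5');plan([]);pickle.dump(s,open('w5.pkl','wb'))
for n,y in(('L',.115),('R',-.115)):
  for k in (0,): 
    c,sn=np.cos(TH),np.sin(TH);p=np.array([.526-sn*y,.2326+c*y,.032]);print(n,pix(s,p))
E
```

```text
pos [0.5654 0.2659 0.3568] yaw 131.56 tilt [0.0003 0.    ] j6 -0.42 F [-0.6 -1.1  0. ] w 1.0 t 7.6 twist 0
L [408.4295943  144.51073021]
R [215.76504086 144.45827504]
```

View pics/w5.png

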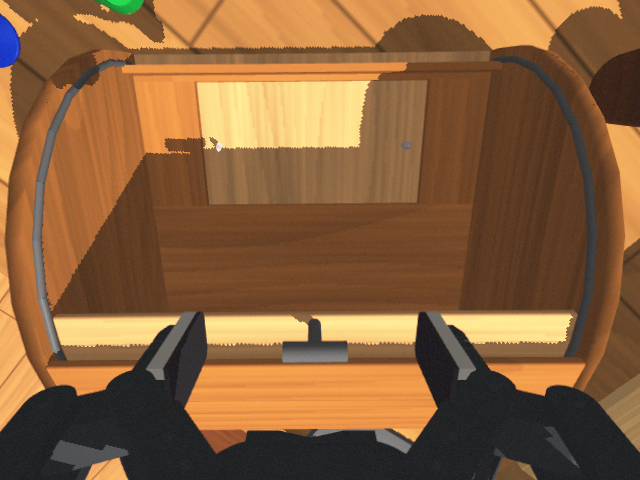

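The pins appear at about (218,147) and (406,145), close to prediction. I'll magnify them and the recess corners in one montage.

```bash
python3 - <<'E'
import cv2,numpy as np
a=cv2.imread('pics/w5.png')
def c(x,y): return cv2.resize(a[y:y+28,x:x+38],None,fx=10,fy=10,interpolation=cv2.INTER_NEAREST)
m=np.vstack([np.hstack([c(200,132),c(388,132)]),np.hstack([c(190,190),c(400,190)])])
cv2.imwrite('pics/pins.png',m)
E
```

```text
(no output)
```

View pics/pins.png

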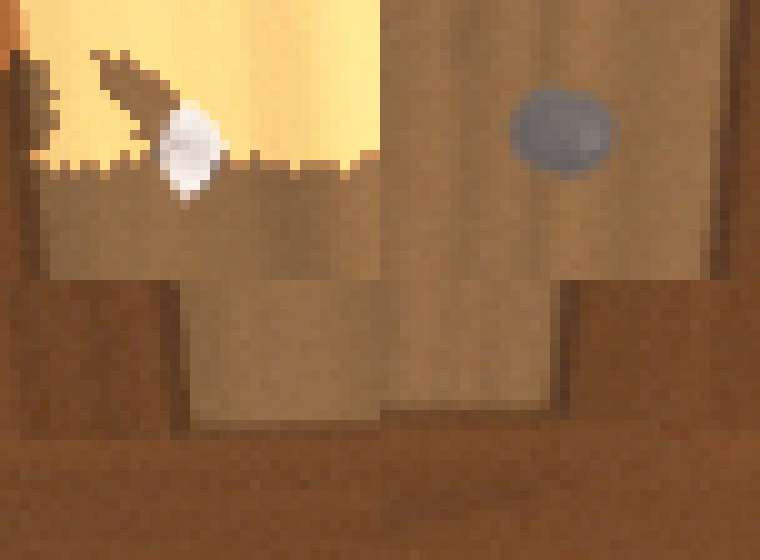

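Left pin blob is centred at (219,147), right at (406.2,145.3).

```bash
python3 - <<'E'
from h import *
import pickle
s=pickle.load(open('w5.pkl','rb'))
for z in(.018,.021,.024):
  L=world(s,(219.0,147.0),z);R=world(s,(406.2,145.3),z);d=R-L
  print(z,(L+R)/2,np.linalg.norm(d),np.degrees(np.arctan2(d[1],d[0])))
# recess back corners at ledge z .022
L=world(s,(190+18.5,190+15.3),.022);R=world(s,(400+19,190+13.2),.022);d=R-L;print((L+R)/2,np.linalg.norm(d),np.degrees(np.arctan2(d[1],d[0])))
print(world(s,(315,351),.268), world(s,(315,351),.275))
# board pick
plan([[.565,.265,.40],[.5163,-.4093,.40],[.5163,-.4093,.15]],0.4)
E
```

```text
0.018 [0.52781377 0.2349958  0.018     ] 0.23075264850641852 132.0926456894703
0.021 [0.52765944 0.23483879 0.021     ] 0.22926582604282578 132.0926456894703
0.024 [0.52750511 0.23468179 0.024     ] 0.22777900357923303 132.09264568947032
[0.58077942 0.28405856 0.022     ] 0.2706984488878212 132.17276473466862
[0.61642739 0.31456355 0.268     ] [0.61277258 0.31118898 0.275     ]
pos [0.5654 0.2659 0.3568] yaw 131.56 tilt [0.0003 0.    ] j6 -0.42 F [-0.6 -1.1  0. ] w 1.0 t 7.6 twist -48.84
[0.565 0.265 0.4  ] d [  0.9   0.4 -43.2]
[ 0.5163 -0.4093  0.4   ] d [673.9  53.4  -0. ]
[ 0.5163 -0.4093  0.15  ] d [0.0e+00 1.0e-01 2.5e+02]
```

drive_tool([
  [0,0,-43,0,1],
  [0,0,0,8.4,1],
  [0,0,0,8.4,1],
  [0,0,0,8.4,1],
  [0,0,0,8.4,1],
  [0,0,0,8.4,1],
  [2,-40,0,0,1],
  [3,-40,0,0,1],
  [3,-40,0,0,1],
  [3,-40,0,0,1],
  [3,-40,0,0,1],
  [3,-40,0,0,1],
  [3,-40,0,0,1],
  [3,-40,0,0,1],
  [3,-40,0,0,1],
])

```text
clock: 9.1
tcp_pos: [0.5369, -0.0957, 0.3994]
tcp_rot: [-0.0, 0.004, 1.0, 0.0]
wrist_force: [0.5, 0.0, 0.1]
width: 1.001
finger_force: 0.0
```

drive_tool([
  [3,-40,0,0,1],
  [3,-40,0,0,1],
  [3,-40,0,0,1],
  [3,-40,0,0,1],
  [3,-40,0,0,1],
  [2,-40,0,0,1],
  [2,-40,0,0,1],
  [0,-34,0,0,1],
  [0,0,40,0,1],
  [0,0,40,0,1],
  [0,0,40,0,1],
  [0,0,40,0,1],
  [0,0,20,0,1],
  [0,0,0,0,1],
  [0,0,0,0,1],
])

```text
clock: 10.6
tcp_pos: [0.5158, -0.4084, 0.2223]
tcp_rot: [-0.0, 0.004, 1.0, 0.0]
wrist_force: [0.7, 0.0, 0.9]
width: 1.002
finger_force: 0.0
```

```bash
sed -i 's/^X,Y,TH=.*/TH=np.radians(42.1);X,Y=.527+.115*np.cos(TH),.235+.115*np.sin(TH)/' h.py; python3 - <<'E'
from h import *
import pickle
s=snap('wrist','w6');pickle.dump(s,open('w6.pkl','wb'));plan([])
for p in([.5171,-.2945,.01],[.5156,-.5241,.01],[.5163,-.4093,.06]):print(pix(s,p))
E
```

```text
pos [ 0.516  -0.4086  0.2231] yaw 89.59 tilt [ 0.0011 -0.0011] j6 -0.79 F [-0.2 -0.4  0.6] w 0.998 t 10.65 twist 0
[431.09395419 209.13910652]
[188.67954675 209.12682597]
[309.826984   223.59564554]
```

View pics/w6.png

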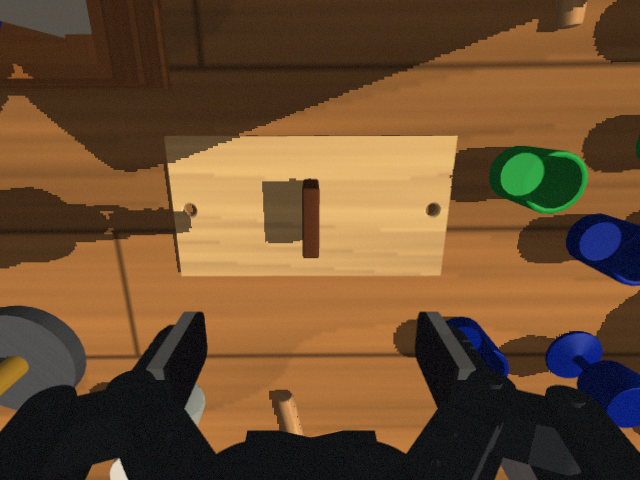

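Holes are at (190,210) and (433,210), about 1.5 mm from prediction. I'll descend and grasp.

drive_tool([
  [0,1,40,0,1],
  [0,0,40,0,1],
  [0,0,40,0,1],
  [0,0,40,0,1],
  [0,0,24,0,1],
  [0,0,0,0,0],
  [0,0,0,0,0],
  [0,0,0,0,0],
  [0,0,0,0,-1],
  [0,0,0,0,-1],
  [0,0,0,0,-1],
  [0,0,0,0,-1],
  [0,0,-10,0,-1],
  [0,0,-20,0,-1],
  [0,0,-30,0,-1],
  [0,0,0,0,-1],
  [0,0,0,0,-1],
], squeeze=80)

```text
clock: 12.35
tcp_pos: [0.5152, -0.4071, 0.0983]
tcp_rot: [0.0, 0.004, 1.0, -0.0]
wrist_force: [-1.0, 0.4, -5.2]
width: 0.153
finger_force: 78.4
```

```bash
python3 - <<'E'
from h import *
import pickle
s=snap('wrist','w7');pickle.dump(s,open('w7.pkl','wb'))
plan([[.516,-.408,.38],[.527,.235,.38],[.527,.235,.12]],132.1)
E
```

```text
pos [ 0.5149 -0.4067  0.0974] yaw 89.58 tilt [-0.0006  0.0006] j6 -0.79 F [-0.5  0.5 -4.1] w 0.153 t 12.4 twist -42.52
[ 0.516 -0.408  0.38 ] d [   0.    -1.5 -282.6]
[0.527 0.235 0.38 ] d [-4.392e+02  4.697e+02  4.000e-01]
[0.527 0.235 0.12 ] d [-0.0e+00 -2.0e-01  2.6e+02]
```

```bash
cat > hole.py <<'E'
from h import *
import pickle
def holes(s,ztop,c,yaw):
    g=cv2.cvtColor(s['img'],cv2.COLOR_RGB2GRAY).astype(float);out=[]
    a=np.radians(yaw);d=np.array([np.cos(a),np.sin(a),0])
    for k in(1,-1):
        u=pix(s,np.array([c[0],c[1],ztop])+k*.115*d);x,y=np.round(u).astype(int);r=13
        if min(x-r,y-r)<0 or x+r>=640 or y+r>=480: print('off',u);continue
        w=g[y-r:y+r+1,x-r:x+r+1];m=(w<np.median(w)*.7).astype(np.uint8)
        n,l,st,ce=cv2.connectedComponentsWithStats(m)
        print(k,'pred',u.round(1),'blobs',[(st[i,4],(ce[i]+[x-r,y-r]).round(1),st[i,:4]) for i in range(1,n) if st[i,4]>15])
E
python3 - <<'E'
from hole import *
holes(pickle.load(open('w6.pkl','rb')),.01,(.5163,-.4077),89.6)
s=pickle.load(open('w7.pkl','rb'))
holes(s,.0695,(.515,-.407),89.6)
E
```

```text
1 pred [433.  209.1] blobs [(np.int32(151), array([432.9, 209.1]), array([ 6,  7, 15, 13], dtype=int32))]
-1 pred [190.2 209. ] blobs [(np.int32(261), array([186.5, 213.8]), array([ 0,  8, 20, 19], dtype=int32))]
1 pred [556.3 299.9] blobs [(np.int32(129), array([559.1, 298.6]), array([ 7,  4, 17, 18], dtype=int32))]
-1 pred [ 66.8 299.7] blobs []
```

```bash
python3 - <<'E'
from hole import *
s=pickle.load(open('w7.pkl','rb'))
g=cv2.cvtColor(s['img'],cv2.COLOR_RGB2GRAY)
print(g[286:316:2,48:88:2])
print(g[286:316:2,540:580:2])
E
```

```text
[[84 86 85 84 87 85 85 84 89 83 86 86 86 82 86 82 83 84 86 86]
 [88 87 85 87 88 87 87 84 82 84 85 89 87 85 87 85 86 85 87 87]
 [87 90 87 87 81 77 79 75 71 67 64 75 81 87 88 86 86 86 90 86]
 [88 87 86 79 82 77 67 66 67 66 57 54 58 71 90 86 88 86 85 85]
 [87 86 82 81 77 73 68 68 64 63 59 55 56 54 62 81 90 89 85 85]
 [87 85 85 82 73 68 70 63 64 69 59 58 60 60 60 64 87 90 86 89]
 [89 83 83 81 70 66 63 64 65 70 71 62 59 60 56 58 66 89 90 88]
 [88 84 86 85 70 65 65 63 68 71 69 69 58 59 57 61 58 89 88 90]
 [90 84 84 83 69 62 66 66 69 67 69 74 73 64 59 59 59 77 88 90]
 [87 87 80 79 70 65 64 67 64 66 70 76 72 71 68 65 63 75 90 86]
 [84 87 77 77 76 71 67 66 65 69 71 71 71 72 75 73 73 82 90 88]
 [83 80 81 77 76 77 70 68 71 69 68 73 73 71 75 74 75 82 87 90]
 [80 81 78 77 77 79 80 74 70 68 71 71 72 69 72 71 83 81 87 87]
 [76 80 78 81 78 77 80 81 82 74 71 70 74 71 75 80 82 83 84 84]
 [80 80 80 77 80 79 79 82 80 80 79 78 82 81 81 79 82 78 83 83]]
[[183 186 185 182 184 186 183 182 184 183 184 185 186 184 186 184 184 184
  185 187]
 [183 188 185 183 182 184 186 179 174 164 168 172 182 184 183 183 183
[... 421 characters left out ...]
 138 190
  188 188]
 [184 128 125 126 126 124  77  71  69  72  70  73  74  77 101 101 124 189
  189 191]
 [174 127 129 124 110  70  73  71  69  72  72  71  72  80 105 103 125 192
  193 195]
 [174 114  97  73  74  77  72  76  73  71  70  73  73 103 108 104 183 198
  197 196]
 [169  76  73  74  75  75  73  75  71  72  75  71  80 110 108 107 195 194
  197 198]
 [192  89  73  77  73  75  69  74  75  76  72  84 111 106 109 184 197 198
  196 196]
 [207 184 109  79  77  75  73  76  73  75  97 123 118 115 153 196 193 194
  194 195]
 [196 199 192 139 109  84  88  93 110 136 131 122 121 156 195 196 193 193
  193 194]
 [192 195 192 184 180 170 166 152 146 139 131 135 170 194 193 192 192 192
  191 192]]
```

drive_tool([
  [0,0,-40,0,-1],
  [0,0,-40,0,-1],
  [0,0,-40,0,-1],
  [0,0,-40,0,-1],
  [0,0,-40,0,-1],
  [0,0,-40,0,-1],
  [0,0,-43,0,-1],
  [0,0,0,-8.5,-1],
  [0,0,0,-8.5,-1],
  [0,0,0,-8.5,-1],
  [0,0,0,-8.5,-1],
  [0,0,0,-8.5,-1],
  [-22,23.5,0,0,-1],
  [-22,23.5,0,0,-1],
  [-22,23.5,0,0,-1],
  [-22,23.5,0,0,-1],
  [-22,23.5,0,0,-1],
  [-22,23.5,0,0,-1],
  [-22,23.5,0,0,-1],
  [-22,23.5,0,0,-1],
])

```text
clock: 14.4
tcp_pos: [0.5195, -0.1482, 0.3797]
tcp_rot: [-0.001, -0.359, 0.933, 0.001]
wrist_force: [0.4, 0.4, -3.5]
width: 0.155
finger_force: 79.3
```

drive_tool([
  [-22,23.5,0,0,-1],
  [-22,23.5,0,0,-1],
  [-22,23.5,0,0,-1],
  [-22,23.5,0,0,-1],
  [-22,23.5,0,0,-1],
  [-22,23.5,0,0,-1],
  [-22,23.5,0,0,-1],
  [-22,23.5,0,0,-1],
  [-22,23.5,0,0,-1],
  [-22,23.5,0,0,-1],
  [0,0,0,0,-1],
  [0,0,0,0,-1],
  [0,0,0,0,-1],
])

```text
clock: 15.7
tcp_pos: [0.5256, 0.1717, 0.3802]
tcp_rot: [-0.001, -0.359, 0.933, 0.0]
wrist_force: [-0.1, -0.2, -3.5]
width: 0.15
finger_force: 79.5
```

```bash
python3 - <<'E'
from h import *
plan([[.527,.235,.38],[.527,.235,.12]],132.1)
E
```

```text
pos [0.5256 0.1717 0.3802] yaw 132.05 tilt [-0.0012 -0.0005] j6 -0.57 F [-0.1 -0.2 -3.5] w 0.15 t 15.7 twist -0.05
[0.527 0.235 0.38 ] d [-43.5  46.    0.2]
[0.527 0.235 0.12 ] d [-3.0e-01 -1.0e-01  2.6e+02]
```

drive_tool([
  [-21,23,0,0,-1],
  [-21.8,22.7,0,0,-1],
  [0,0,40,0,-1],
  [0,0,40,0,-1],
  [0,0,40,0,-1],
  [0,0,40,0,-1],
  [0,0,40,0,-1],
  [0,0,40,0,-1],
  [0,0,30,0,-1],
  [0,0,15,0,-1],
  [0,0,0,0,-1],
  [0,0,0,0,-1],
  [0,0,0,0,-1],
])

```text
clock: 17.0
tcp_pos: [0.5275, 0.2347, 0.0971]
tcp_rot: [0.001, -0.359, 0.933, -0.0]
wrist_force: [0.5, -0.2, -3.8]
width: 0.155
finger_force: 79.2
```

```bash
python3 - <<'E'
from hole import *
s=snap('wrist','w8');pickle.dump(s,open('w8.pkl','wb'));plan([[.527,.235,.095]],132.1)
E
```

```text
pos [0.5275 0.2348 0.0971] yaw 132.06 tilt [0.0018 0.0005] j6 -0.46 F [-0.2 -0.2 -4.1] w 0.153 t 17.05 twist -0.04
[0.527 0.235 0.095] d [0.3 0.5 2.1]
```

View pics/w8.png

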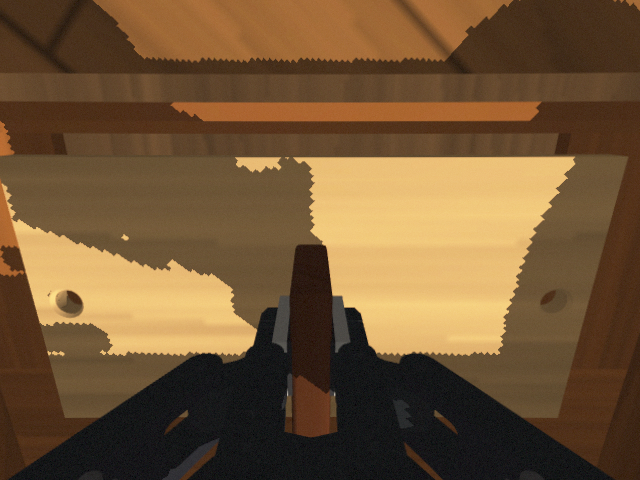

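The recess front edge (60–562) is centred on the board's holes (69,302) and (554,300). I'll lower it.

drive_tool([
  [0,0,10,0,-1],
  [0,0,10,0,-1],
  [0,0,4,0,-1],
  [0,0,3,0,-1],
  [0,0,3,0,-1],
  [0,0,3,0,-1],
  [0,0,3,0,-1],
  [0,0,0,0,-1],
])

```text
clock: 17.85
tcp_pos: [0.5266, 0.2349, 0.0596]
tcp_rot: [-0.0, -0.359, 0.933, 0.0]
wrist_force: [0.8, -1.2, -3.9]
width: 0.155
finger_force: 79.5
```

drive_tool([
  [0,0,3,0,-1],
  [0,0,3,0,-1],
  [0,0,2,0,-1],
  [0,0,2,0,-1],
  [0,0,1,0,-1],
  [0,0,0,0,-1],
  [0,0,0,0,-1],
])

```text
clock: 18.55
tcp_pos: [0.5268, 0.2349, 0.0512]
tcp_rot: [0.001, -0.359, 0.933, -0.0]
wrist_force: [-13.6, -5.1, 36.7]
width: 0.153
finger_force: 85.5
```

drive_tool([
  [0,0,0,0,0],
  [0,0,0,0,1],
  [0,0,0,0,1],
  [0,0,0,0,1],
  [0,0,-10,0,1],
  [0,0,-30,0,1],
  [0,0,-40,0,1],
  [0,0,-40,0,1],
  [0,0,-40,0,1],
  [0,0,-40,0,1],
  [0,0,-50,0,1],
  [0,0,0,0,1],
  [0,0,0,0,1],
])

```text
clock: 19.85
tcp_pos: [0.5271, 0.235, 0.3003]
tcp_rot: [0.001, -0.359, 0.933, -0.0]
wrist_force: [-0.2, -1.8, -0.9]
width: 1.002
finger_force: 0.0
```

```bash
python3 - <<'E'
from hole import *
s=snap('wrist','w9');pickle.dump(s,open('w9.pkl','wb'))
holes(s,.022,(.527,.235),132.1)
t=snap('top','t9')
hsv=cv2.cvtColor(t['img'],cv2.COLOR_RGB2HSV);m=cv2.inRange(hsv,(110,150,40),(130,255,255))
n,l,st,ce=cv2.connectedComponentsWithStats(m)
for i in range(1,n):
    if st[i,4]>60: print(st[i],ce[i].round(1),world(t,ce[i],.035).round(3))
plan([[.527,.235,.32],[.5477,-.1316,.32],[.5477,-.1316,.16]],180)
E
```

```text
1 pred [414.2 194.3] blobs []
-1 pred [208.3 194.2] blobs [(np.int32(240), array([208., 202.]), array([ 0,  8, 27, 19], dtype=int32))]
[331 155  24  27 503] [342.7 168.2] [ 0.683 -0.121  0.035]
[384 166  23  23 395] [394.9 176.8] [ 0.661 -0.25   0.035]
[338 212  22  22 360] [348.3 222.6] [ 0.549 -0.133  0.035]
[557 291  43  29 915] [580.2 303.8] [ 0.34  -0.716  0.035]
[588 327  48  32 960] [615.3 341.8] [ 0.241 -0.81   0.035]
pos [0.5264 0.2348 0.2982] yaw 132.08 tilt [-0.0012 -0.0004] j6 -0.46 F [ 0.2 -0.4 -0.6] w 1.001 t 19.95 twist -47.92
[0.527 0.235 0.32 ] d [ -0.2  -0.6 -21.8]
[ 0.5477 -0.1316  0.32  ] d [ 3.666e+02 -2.070e+01  1.000e-01]
[ 0.5477 -0.1316  0.16  ] d [-1.0e-01 -2.0e-01  1.6e+02]
```

drive_tool([
  [0,0,-22,-8,1],
  [0,0,0,-8,1],
  [0,0,0,-8,1],
  [0,0,0,-8,1],
  [0,0,0,-8,1],
  [0,0,0,-8,1],
  [40,-2.3,0,0,1],
  [40,-2.3,0,0,1],
  [40,-2.3,0,0,1],
  [40,-2.3,0,0,1],
  [40,-2.3,0,0,1],
  [40,-2.3,0,0,1],
  [40,-2.3,0,0,1],
  [40,-2.3,0,0,1],
  [46,-2.3,0,0,1],
  [0,0,40,0,1],
  [0,0,40,0,1],
  [0,0,40,0,1],
  [0,0,40,0,1],
  [0,0,0,0,1],
])

```text
clock: 21.95
tcp_pos: [0.5447, -0.1298, 0.1558]
tcp_rot: [0.002, 0.708, -0.707, -0.004]
wrist_force: [0.2, 0.6, 0.9]
width: 1.002
finger_force: 0.0
```

```bash
cat > blue.py <<'E'
from hole import *
def blue(name,z=.035,f=None):
    t=snap(name,f)
    hsv=cv2.cvtColor(t['img'],cv2.COLOR_RGB2HSV);m=cv2.inRange(hsv,(110,150,30),(130,255,255))
    n,l,st,ce=cv2.connectedComponentsWithStats(m)
    for i in range(1,n):
        if st[i,4]>100: print(st[i],ce[i].round(1),world(t,ce[i],z).round(4))
    return t
E
python3 - <<'E'
from blue import *
s=blue('wrist',f='w10')
# fit cylinder silhouette: bbox of projected rim+foot
for c in [(.5477,-.1316),(.549,-.133)]:
    P=np.array([pix(s,[c[0]+.025*np.cos(a),c[1]+.025*np.sin(a),z]) for a in np.linspace(0,6.28,60) for z in(0,.06)]);print(c,P.min(0),P.max(0)-P.min(0))
plan([[.5477,-.1316,.038]],180)
E
```

```text
[   44     0   131    98 10003] [107.6  48.7] [ 0.6655 -0.2501  0.035 ]
[ 266  194   75   90 5247] [303.4 240. ] [ 0.549  -0.1293  0.035 ]
[  36  202  135  111 9663] [103.  257.5] [ 0.6927 -0.1161  0.035 ]
(0.5477, -0.1316) [266.28799484 192.26734275] [77.50895371 91.84608528]
(0.549, -0.133) [264.18359666 190.48356689] [77.66262701 91.72412106]
pos [ 0.5462 -0.1304  0.159 ] yaw -179.93 tilt [-0.0052  0.0021] j6 -1.95 F [0.3 0.2 1.6] w 0.997 t 22.0 twist 0.07
[ 0.5477 -0.1316  0.038 ] d [  1.5  -2.1 121. ]
```

drive_tool([
  [0,0,0,0,1],
  [0,0,30,0,1],
  [0,0,30,0,1],
  [0,0,30,0,1],
  [0,0,15,0,1],
  [0,0,0,0,1],
  [0,0,0,0,1],
])

```text
clock: 22.7
tcp_pos: [0.5491, -0.1315, 0.0577]
tcp_rot: [-0.0, 0.708, -0.707, 0.001]
wrist_force: [0.8, -0.1, 0.3]
width: 1.006
finger_force: 0.0
```

```bash
python3 - <<'E'
from blue import *
plan([[.5477,-.1314,.038]],180)
E
```

```text
pos [ 0.5491 -0.1315  0.0577] yaw -179.92 tilt [ 0.002  -0.0008] j6 -1.95 F [ 0.8 -0.1  0.3] w 1.006 t 22.7 twist 0.08
[ 0.5477 -0.1314  0.038 ] d [-0.1  1.4 19.7]
```

drive_tool([
  [0,1,19.5,0,1],
  [0,0,0,0,0.3],
  [0,0,0,0,0.3],
  [0,0,0,0,-1],
  [0,0,0,0,-1],
  [0,0,0,0,-1],
  [0,0,0,0,-1],
  [0,0,-20,0,-1],
  [0,0,-40,0,-1],
  [0,0,-40,0,-1],
  [0,0,-40,0,-1],
  [0,0,-40,0,-1],
  [0,0,-40,0,-1],
  [0,0,-40,0,-1],
  [0,0,-40,0,-1],
  [0,0,0,0,-1],
  [0,0,0,0,-1],
], squeeze=40)

```text
clock: 24.4
tcp_pos: [0.5471, -0.1311, 0.3375]
tcp_rot: [-0.0, 0.708, -0.707, 0.001]
wrist_force: [0.4, -0.4, -2.6]
width: 0.567
finger_force: 42.1
```

```bash
python3 - <<'E'
from blue import *
b=box(-.115,.065,0);b2=box(-.115,-.065,0)
plan([[b[0],b[1],.338],[b[0],b[1],.10]],42.1);plan([[b2[0],b2[1],.338]],42.1)
E
```

```text
pos [ 0.5471 -0.1311  0.3375] yaw -179.92 tilt [ 0.002  -0.0008] j6 -1.95 F [ 0.4 -0.4 -2.6] w 0.567 t 24.4 twist -42.02
[0.4834 0.2832 0.338 ] d [-350.1 -230.5   -0.9]
[0.4834 0.2832 0.1   ] d [-4.00e-01  2.00e-01  2.38e+02]
pos [ 0.5471 -0.1311  0.3375] yaw -179.92 tilt [ 0.002  -0.0008] j6 -1.95 F [ 0.4 -0.4 -2.6] w 0.567 t 24.4 twist -42.02
[0.5706 0.1868 0.338 ] d [-220.1 -230.5   -0.7]
```

drive_tool([
  [-37.7,5.8,0,0,-1],
  [-37.7,5.8,0,0,-1],
  [-37.7,5.8,0,0,-1],
  [-37.7,5.8,0,0,-1],
  [-37.7,5.8,0,0,-1],
  [-37.7,5.8,0,0,-1],
  [-37.7,5.8,0,0,-1],
  [-37.7,5.8,0,0,-1],
  [-37.7,5.8,0,0,-1],
  [-37.7,5.8,0,0,-1],
  [-37.7,5.8,0,0,-1],
  [0,0,0,-8.4,-1],
  [0,0,0,-8.4,-1],
  [0,0,0,-8.4,-1],
  [0,0,0,-8.4,-1],
  [0,0,0,-8.4,-1],
  [0,0,0,0,-1],
  [0,0,0,0,-1],
])

```text
clock: 26.2
tcp_pos: [0.4823, 0.2834, 0.3358]
tcp_rot: [0.0, 0.913, -0.408, -0.0]
wrist_force: [-0.1, 0.1, -1.1]
width: 0.561
finger_force: 42.0
```

```bash
python3 - <<'E'
from blue import *
b=box(-.115,.065,0)
s=snap('wrist','w11');pickle.dump(s,open('w11.pkl','wb'))
plan([[b[0],b[1],.338],[b[0],b[1],.062]],42.1)
E
```

```text
pos [0.4824 0.2834 0.3359] yaw -138.17 tilt [-0.0009 -0.0004] j6 -1.92 F [-0.7  0.6 -0.8] w 0.566 t 26.25 twist -0.27
[0.4834 0.2832 0.338 ] d [ 0.9 -0.7 -2.1]
[0.4834 0.2832 0.062 ] d [ 1.00e-01 -3.00e-01  2.76e+02]
```

drive_tool([
  [1,-0.7,40,0,-1],
  [0,0,40,0,-1],
  [0,0,40,0,-1],
  [0,0,40,0,-1],
  [0,0,40,0,-1],
  [0,0,40,0,-1],
  [0,0,20,0,-1],
  [0,0,5,0,-1],
  [0,0,3,0,-1],
  [0,0,2,0,-1],
  [0,0,2,0,-1],
  [0,0,0,0,-1],
  [0,0,0,0,-1],
])

```text
clock: 27.55
tcp_pos: [0.484, 0.2834, 0.0649]
tcp_rot: [-0.0, 0.914, -0.406, 0.0]
wrist_force: [-0.1, 0.2, -1.3]
width: 0.565
finger_force: 42.0
```

drive_tool([
  [0,0,2,0,-1],
  [0,0,1.5,0,-1],
  [0,0,1,0,-1],
  [0,0,0,0,-1],
  [0,0,0,0,-1],
])

```text
clock: 28.05
tcp_pos: [0.4838, 0.2833, 0.06]
tcp_rot: [-0.0, 0.914, -0.406, 0.0]
wrist_force: [-2.4, -1.1, 3.9]
width: 0.563
finger_force: 42.3
```

drive_tool([
  [0,0,0,0,0.8],
  [0,0,0,0,1],
  [0,0,0,0,1],
  [0,0,-20,0,1],
  [0,0,-40,0,1],
  [0,0,-40,0,1],
  [0,0,-40,0,1],
  [0,0,-40,0,1],
  [0,0,-40,0,1],
  [0,0,-40,0,1],
  [0,0,0,8.4,1],
  [0,0,0,8.4,1],
  [0,0,0,8.4,1],
  [0,0,0,8.4,1],
  [0,0,0,8.4,1],
  [0,0,0,0,1],
])

```text
clock: 29.65
tcp_pos: [0.4838, 0.2833, 0.3198]
tcp_rot: [-0.0, -0.707, 0.708, 0.0]
wrist_force: [-0.5, 0.0, 0.2]
width: 1.002
finger_force: 0.0
```

```bash
python3 - <<'E'
from blue import *
blue('top',f='t12')
plan([[.6598,-.2486,.32],[.6598,-.2486,.16]],180)
E
```

```text
[331 155  24  27 505] [342.7 168.2] [ 0.6833 -0.1211  0.035 ]
[374 166  23  23 396] [384.7 177.3] [ 0.6603 -0.2241  0.035 ]
[163 241  26  21 438] [175.4 250.7] [0.4844 0.2882 0.035 ]
[557 291  43  29 917] [580.2 303.8] [ 0.3403 -0.7157  0.035 ]
[588 327  48  32 962] [615.3 341.8] [ 0.2414 -0.8097  0.035 ]
pos [0.4838 0.2833 0.3198] yaw -179.74 tilt [-0.0001 -0.    ] j6 -1.19 F [-0.1  0.4 -0.3] w 1.004 t 29.7 twist 0.26
[ 0.6598 -0.2486  0.32  ] d [ 5.319e+02 -1.760e+02 -2.000e-01]
[ 0.6598 -0.2486  0.16  ] d [ -0.  -0. 160.]
```

Tumbler A was knocked aside and now stands near (0.6595, -0.2227). The first one stands on the board.

drive_tool([
  [36.1,-12.5,0,0,1],
  [36.1,-12.5,0,0,1],
  [36.1,-12.5,0,0,1],
  [36.1,-12.5,0,0,1],
  [36.1,-12.5,0,0,1],
  [36.1,-12.5,0,0,1],
  [36.1,-12.5,0,0,1],
  [36.1,-12.5,0,0,1],
  [36.1,-12.5,0,0,1],
  [36.1,-12.5,0,0,1],
  [36.1,-12.5,0,0,1],
  [36.1,-12.5,0,0,1],
  [36.1,-12.5,0,0,1],
  [36.1,-12.5,0,0,1],
  [0,0,40,0,1],
  [0,0,40,0,1],
  [0,0,40,0,1],
  [0,0,40,0,1],
  [0,0,0,0,1],
  [0,0,0,0,1],
])

```text
clock: 31.7
tcp_pos: [0.6596, -0.2219, 0.1608]
tcp_rot: [0.0, 0.708, -0.706, -0.0]
wrist_force: [0.8, 0.0, 1.1]
width: 1.003
finger_force: 0.0
```

```bash
python3 - <<'E'
from blue import *
s=blue('wrist',f='w13');blue('top')
c=(.6595,-.2227)
P=np.array([pix(s,[c[0]+.025*np.cos(a),c[1]+.025*np.sin(a),z]) for a in np.linspace(0,6.28,60) for z in(0,.06)]);print(c,P.min(0),P.max(0)-P.min(0),(P.min(0)+P.max(0))/2)
plan([[.6595,-.2227,.038]],180)
E
```

```text
[ 272  195   75   87 4999] [309.5 238.9] [ 0.6606 -0.2209  0.035 ]
[ 240  305   75  118 6606] [277.1 363. ] [ 0.6867 -0.1138  0.035 ]
[331 155  24  27 502] [342.7 168.2] [ 0.6833 -0.121   0.035 ]
[163 241  26  20 401] [174.7 250.2] [0.4858 0.2901 0.035 ]
[557 291  43  29 914] [580.2 303.8] [ 0.3402 -0.7157  0.035 ]
[588 327  48  32 959] [615.3 341.8] [ 0.2414 -0.8097  0.035 ]
(0.6595, -0.2227) [273.15756425 192.89389848] [75.83553855 89.80311009] [311.07533352 237.79545352]
pos [ 0.6605 -0.2224  0.1625] yaw -179.84 tilt [ 0.0031 -0.0015] j6 -2.02 F [-0.4  0.2  0.3] w 1.0 t 31.8 twist 0.16
[ 0.6595 -0.2227  0.038 ] d [1.000e-01 1.400e+00 1.245e+02]
```

drive_tool([
  [0,0,30,0,1],
  [0,0,30,0,1],
  [0,0,30,0,1],
  [0,0,33,0,1],
  [0,0,0,0,0.3],
  [0,0,0,0,0.3],
  [0,0,0,0,-1],
  [0,0,0,0,-1],
  [0,0,0,0,-1],
  [0,0,0,0,-1],
  [0,0,0,0,-1],
])

```text
clock: 32.9
tcp_pos: [0.661, -0.2226, 0.0399]
tcp_rot: [-0.001, 0.708, -0.707, 0.002]
wrist_force: [-0.1, -0.2, 8.3]
width: 0.572
finger_force: 42.2
```

drive_tool([
  [0,0,-20,0,-1],
  [0,0,-40,0,-1],
  [0,0,-40,0,-1],
  [0,0,-40,0,-1],
  [0,0,-40,0,-1],
  [0,0,-40,0,-1],
  [0,0,-40,0,-1],
  [0,0,-40,0,-1],
  [0,0,0,0,-1],
  [0,0,0,0,-1],
])

```text
clock: 33.9
tcp_pos: [0.6598, -0.222, 0.3387]
tcp_rot: [-0.001, 0.708, -0.707, 0.002]
wrist_force: [0.3, -0.4, -2.3]
width: 0.575
finger_force: 42.0
```

```bash
python3 - <<'E'
from blue import *
b=box(-.115,-.065,0)
plan([[b[0],b[1],.338],[b[0],b[1],.062]],180)
E
```

```text
pos [ 0.6598 -0.222   0.3387] yaw -179.91 tilt [ 0.0032 -0.0015] j6 -2.01 F [ 0.3 -0.4 -2.3] w 0.575 t 33.9 twist 0.09
[0.5706 0.1868 0.338 ] d [-4.088e+02  8.920e+01 -2.000e-01]
[0.5706 0.1868 0.062 ] d [ -0.4   0.9 276. ]
```

drive_tool([
  [-37.2,8.1,0,0,-1],
  [-37.2,8.1,0,0,-1],
  [-37.2,8.1,0,0,-1],
  [-37.2,8.1,0,0,-1],
  [-37.2,8.1,0,0,-1],
  [-37.2,8.1,0,0,-1],
  [-37.2,8.1,0,0,-1],
  [-37.2,8.1,0,0,-1],
  [-37.2,8.1,0,0,-1],
  [-37.2,8.1,0,0,-1],
  [-37.2,8.1,0,0,-1],
  [0,0,0,-8.4,-1],
  [0,0,0,-8.4,-1],
  [0,0,0,-8.4,-1],
  [0,0,0,-8.4,-1],
  [0,0,0,-8.4,-1],
  [0,0,0,0,-1],
  [0,0,0,0,-1],
])

```text
clock: 35.7
tcp_pos: [0.5694, 0.1871, 0.3364]
tcp_rot: [0.0, 0.913, -0.408, -0.0]
wrist_force: [0.5, -0.5, -1.4]
width: 0.573
finger_force: 42.0
```

```bash
python3 - <<'E'
from blue import *
b=box(-.115,-.065,0)
plan([[b[0],b[1],.338],[b[0],b[1],.068]],42.1)
E
```

```text
pos [0.5694 0.1871 0.3364] yaw -138.18 tilt [-0.0009 -0.0002] j6 -2.12 F [ 0.5 -0.5 -1.4] w 0.573 t 35.7 twist -0.28
[0.5706 0.1868 0.338 ] d [ 1.  -0.7 -1.6]
[0.5706 0.1868 0.068 ] d [ 1.0e-01 -2.0e-01  2.7e+02]
```

drive_tool([
  [1,-0.7,40,0,-1],
  [0,0,40,0,-1],
  [0,0,40,0,-1],
  [0,0,40,0,-1],
  [0,0,40,0,-1],
  [0,0,40,0,-1],
  [0,0,20,0,-1],
  [0,0,5,0,-1],
  [0,0,3,0,-1],
  [0,0,2,0,-1],
  [0,0,2,0,-1],
  [0,0,1,0,-1],
  [0,0,0,0,-1],
  [0,0,0,0,-1],
])

```text
clock: 37.1
tcp_pos: [0.5711, 0.1869, 0.0642]
tcp_rot: [-0.0, 0.914, -0.406, 0.0]
wrist_force: [0.4, -1.1, -1.4]
width: 0.575
finger_force: 42.0
```

drive_tool([
  [0,0,1.5,0,-1],
  [0,0,1,0,-1],
  [0,0,0.5,0,-1],
  [0,0,0,0,-1],
  [0,0,0,0,-1],
])

```text
clock: 37.6
tcp_pos: [0.5711, 0.187, 0.0619]
tcp_rot: [-0.0, 0.914, -0.406, 0.0]
wrist_force: [-4.6, -1.1, 15.0]
width: 0.571
finger_force: 43.4
```

drive_tool([
  [0,0,0,0,0.8],
  [0,0,0,0,1],
  [0,0,0,0,1],
  [0,0,-20,0,1],
  [0,0,-40,0,1],
  [0,0,-40,0,1],
  [0,0,-40,0,1],
  [0,0,-40,0,1],
  [0,0,-40,0,1],
  [0,0,-40,0,1],
  [0,0,-40,0,1],
])

```text
clock: 38.7
tcp_pos: [0.5706, 0.1869, 0.3626]
tcp_rot: [-0.0, 0.914, -0.406, 0.0]
wrist_force: [0.9, 0.1, -0.3]
width: 1.0
finger_force: 0.0
```

drive_tool([
  [0,0,0,8.2,1],
  [0,0,0,8.2,1],
  [0,0,0,8.2,1],
  [0,0,0,8.2,1],
  [0,0,0,8.2,1],
  [0,0,0,8.2,1],
  [0,0,0,8.2,1],
  [0,0,0,8.2,1],
  [0,0,0,8.2,1],
  [0,0,0,8.2,1],
  [0,0,0,8,1],
  [0,30,0,0,1],
  [-40,30,-10,0,1],
  [0,0,0,0,1],
  [0,0,0,0,1],
])

```text
clock: 40.2
tcp_pos: [0.5604, 0.2581, 0.3703]
tcp_rot: [-0.0, -0.36, 0.933, -0.0]
wrist_force: [0.7, 0.0, -0.6]
width: 0.997
finger_force: 0.0
```

```bash
python3 - <<'E'
from blue import *
s=blue('wrist',z=.05,f='w14');pickle.dump(s,open('w14.pkl','wb'))
plan([],132.1)
for y in(.065,-.065):print(box(-.115,y,.02))
E
```

```text
[   0   18   33   55 1431] [13.7 47.5] [ 0.6636 -0.0823  0.05  ]
[ 348  133   49   47 1723] [371.9 155.7] [0.4828 0.2858 0.05  ]
[ 235  134   48   46 1709] [258.3 156. ] [0.5741 0.1857 0.05  ]
pos [0.5604 0.2573 0.3704] yaw 132.11 tilt [-0.0001 -0.0003] j6 -0.44 F [-0.2  0.6 -0.5] w 1.002 t 40.25 twist 0.01
[np.float64(0.4834222697676781), np.float64(0.28322842966341505), 0.05]
[np.float64(0.570577730232322), np.float64(0.1867715703365849), 0.05]
```

View pics/w14.png

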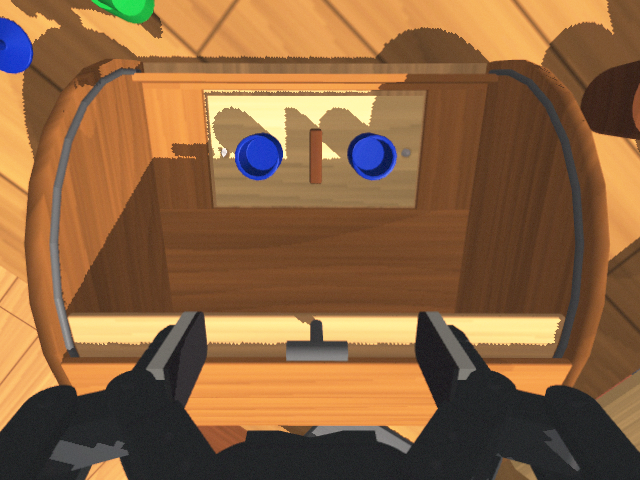

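The board is seated with both tumblers upright, at (258,156) and (372,156). The handle bar is at (317,351).

```bash
python3 - <<'E'
from blue import *
s=pickle.load(open('w14.pkl','rb'))
for z in(.262,.268,.274):
    p=world(s,(317,351),z);print(p,np.linalg.norm(world(s,(286,351),z)-world(s,(348,351),z)))
for q in(1.4,1.45,1.5,1.53):print(q,hand(q),pix(s,hand(q)))
plan([[.623,.320,.37],[.623,.320,.2665]],132.1)
E
```

```text
[0.61995167 0.31801452 0.262     ] 0.046608443505499184
[0.61688412 0.31506326 0.268     ] 0.045416999575991095
[0.61381657 0.312112   0.274     ] 0.04422555564648309
1.4 [np.float64(0.606889750250272), np.float64(0.30718592869456096), np.float64(0.26788714768410404)] [318.31378121 335.8955656 ]
1.45 [np.float64(0.6157181947372515), np.float64(0.3151630404294774), np.float64(0.2679561164019612)] [318.17602503 350.03463715]
1.5 [np.float64(0.624538163557653), np.float64(0.32313249381196046), np.float64(0.26743031875396334)] [318.0266832  363.27440649]
1.53 [np.float64(0.6298169031404981), np.float64(0.32790220103886614), np.float64(0.2668298372548229)] [317.93223711 370.75644734]
pos [0.5604 0.2573 0.3704] yaw 132.11 tilt [-0.0001 -0.0003] j6 -0.44 F [-0.2  0.6 -0.5] w 1.002 t 40.25 twist 0.01
[0.623 0.32  0.37 ] d [-88.4   4.6   0.4]
[0.623  0.32   0.2665] d [ -0.    0.  103.5]
```

drive_tool([
  [-27,5,0,0,1],
  [-27,0,0,0,1],
  [-26.7,0,0,0,1],
  [0,0,35,0,1],
  [0,0,35,0,1],
  [0,0,32,0,1],
  [0,0,0,0,0.3],
  [0,0,0,0,0.3],
  [0,0,0,0,0.3],
  [0,0,0,0,-1],
  [0,0,0,0,-1],
  [0,0,0,0,-1],
  [0,0,0,0,-1],
], squeeze=50)

```text
clock: 41.55
tcp_pos: [0.6175, 0.3155, 0.271]
tcp_rot: [0.002, -0.359, 0.933, 0.0]
wrist_force: [-1.0, 1.3, 9.5]
width: 0.498
finger_force: 50.6
```

Handle pinched. I'll roll it shut halfway first.

drive_tool([
  [19,0,0.3,0,-1],
  [18.9,0,1.8,0,-1],
  [18.7,0,3.3,0,-1],
  [18.4,0,4.8,0,-1],
  [18,0,6.3,0,-1],
  [17.4,0,7.7,0,-1],
  [16.7,0,9,0,-1],
  [16,0,10.4,0,-1],
  [15.1,0,11.6,0,-1],
  [0,0,0,0,-1],
])

```text
clock: 42.55
tcp_pos: [0.4985, 0.2082, 0.2144]
tcp_rot: [0.0, -0.359, 0.933, -0.0]
wrist_force: [-5.5, -2.8, 6.5]
width: 0.498
finger_force: 54.8
```

```bash
python3 - <<'E'
from blue import *
print(hand(.875-.14));plan([])
E
```

```text
[np.float64(0.49913342618236217), np.float64(0.20982061836142896), np.float64(0.21267535353217443)]
pos [0.4985 0.2082 0.2144] yaw 132.07 tilt [ 0.0009 -0.0002] j6 -0.49 F [-5.5 -2.8  6.5] w 0.498 t 42.55 twist 0
```

drive_tool([
  [14.1,0,12.8,0,-1],
  [13,0,13.9,0,-1],
  [11.9,0,14.9,0,-1],
  [10.7,0,15.8,0,-1],
  [9.4,0,16.6,0,-1],
  [8,0,17.3,0,-1],
  [6.6,0,17.8,0,-1],
  [0,0,0,0,-1],
])

```text
clock: 43.35
tcp_pos: [0.4443, 0.1592, 0.104]
tcp_rot: [-0.001, -0.359, 0.933, -0.0]
wrist_force: [-4.1, -3.1, -0.7]
width: 0.501
finger_force: 59.3
```

```bash
python3 - <<'E'
from blue import *
print(hand(.315-.14));plan([])
E
```

```text
[np.float64(0.44442585131596046), np.float64(0.1603885311914608), np.float64(0.10373632015216948)]
pos [0.4443 0.1592 0.104 ] yaw 132.07 tilt [-0.001  -0.0005] j6 -0.56 F [-4.1 -3.1 -0.7] w 0.501 t 43.35 twist 0
```

Matches the model. Last piece, slower, into the stop.

drive_tool([
  [2.7,0,9.1,0,-1],
  [2.5,0,9.2,0,-1],
  [1.9,0,9.3,0,-1],
  [1.7,0,9.3,0,-1],
  [0.3,0,2,0,-1],
  [0.2,0,2,0,-1],
  [0,0,0,0,-1],
  [0,0,0,0,-1],
])

```text
clock: 44.15
tcp_pos: [0.4376, 0.1532, 0.0642]
tcp_rot: [-0.001, -0.359, 0.933, -0.0]
wrist_force: [-7.9, -4.9, -1.6]
width: 0.497
finger_force: 60.1
```

drive_tool([
  [0,0,2,0,-1],
  [0,0,2,0,-1],
  [0,0,0,0,-1],
  [0,0,0,0,-1],
])

```text
clock: 44.55
tcp_pos: [0.4372, 0.1529, 0.0601]
tcp_rot: [-0.001, -0.359, 0.933, -0.001]
wrist_force: [-8.2, -8.6, -1.2]
width: 0.501
finger_force: 60.1
```

drive_tool([
  [0,0,2,0,-1],
  [0,0,2,0,-1],
  [0,0,0,0,-1],
  [0,0,0,0,-1],
])

```text
clock: 44.95
tcp_pos: [0.4378, 0.1534, 0.0576]
tcp_rot: [-0.0, -0.359, 0.933, -0.0]
wrist_force: [-16.7, -7.2, 32.3]
width: 0.5
finger_force: 64.1
```

Hard stop reached. Release and back away.

drive_tool([
  [0,0,-1.5,0,-1],
  [0,0,0,0,0.6],
  [0,0,0,0,1],
  [0,0,0,0,1],
  [0,0,0,0,1],
  [5,0,-20,0,1],
  [5,0,-40,0,1],
  [5,0,-40,0,1],
  [5,0,-40,0,1],
  [0,0,-40,0,1],
  [0,0,-40,0,1],
  [0,0,0,0,1],
  [0,0,0,0,1],
])

```text
clock: 46.25
tcp_pos: [0.4234, 0.1401, 0.2774]
tcp_rot: [0.001, -0.359, 0.933, -0.0]
wrist_force: [-0.0, 0.3, -0.1]
width: 1.001
finger_force: 0.0
```

```bash
python3 - <<'E'
from blue import *
s=snap('wrist','w15');plan([])
t=snap('top','t15');print([ (q,pix(s,hand(q)).round(1),pix(t,hand(q)).round(1)) for q in(0,.05,.1)])
# grey bar: low saturation, near prediction
for n,c in(('w',s),('t',t)):
    u=pix(c,hand(0)).astype(int);r=40 if n=='w' else 18
    w=c['img'][u[1]-r:u[1]+r,u[0]-r:u[0]+r];h=cv2.cvtColor(w,cv2.COLOR_RGB2HSV)
    m=cv2.inRange(h,(0,0,20),(180,60,255));k,l,st,ce=cv2.connectedComponentsWithStats(m)
    print(n,[(st[i],(ce[i]+u-r).round(1)) for i in range(1,k) if st[i,4]>20])
E
```

```text
pos [0.4229 0.1401 0.2766] yaw 132.08 tilt [-0.0004 -0.    ] j6 -0.6 F [ 0.   0.7 -0.3] w 1.001 t 46.3 twist 0
[(0, array([312.1, 228. ]), array([228.4, 270. ])), (0.05, array([312.2, 233.6]), array([226.9, 269.5])), (0.1, array([312.2, 240.1]), array([225.3, 268.8]))]
w [(array([ 16,  34,  47,  40, 880], dtype=int32), array([310.9, 233.8]))]
t [(array([ 10,   1,  19,  19, 187], dtype=int32), array([229.2, 261. ])), (array([ 0, 12, 12, 24, 81], dtype=int32), array([216.7, 274. ]))]
```

The bar sits at q ≈ 0.01, so the cover is shut. Handing in.

```bash
python3 -c "
from h import *
print(order.finish_job())"
```

```text
the job is handed in; nothing more can be done
None
```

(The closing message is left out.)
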